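Unstack the probe parts onto their kitting pads

TASK

Take the stack of probe parts apart from the top down, one part at a time, and stand each upright, as it stood in the stack, in the middle of the black rubber pad cut to its own outline: the terminal block on the oblong pad, the nut on the hexagonal one, the flange on the round one and the housing on the square one, with the terminal block and the housing turned to line up with their pads. Set the parts down rather than dropping them, let go of each before taking the next, and leave the red bowl and the ring of tape where they are.

Things in the scene. Friction and masses are not known exactly. Their poses are not given: they have to be found in the camera images.
- terminal_centre (a point): Grey plastic terminal block, a plain oblong block 34 x 16 x 30 mm high with three steel screws on top; the topmost part of the stack, standing on the nut. The point is its centre, 15 mm above its underside; x along the 34 mm length, y across the 16 mm, z up. The fingertips must stay above the part beneath, which sticks out all round, so hold it by its upper part. About 40 g.
- nut_centre (a point): Brass hexagon nut, 38 mm across flats, 44 mm across corners, 26 mm high, dark bore seen on top; second from the top, standing on the flange. The point is its centre, 13 mm above its underside; x is square to one pair of flats (the others are at 60 and 120 degrees from it), z up. The fingertips must stay above the part beneath, which sticks out all round, so hold it by its upper part. About 200 g.
- flange_centre (a point): Round steel flange, 52 mm diameter, 24 mm high, with four bolt holes in its top; third from the top, standing on the housing. The point is its centre, 12 mm above its underside; z up. The fingertips must stay above the part beneath, which sticks out all round, so hold it by its upper part. About 300 g.
- housing_centre (a point): Square cast-aluminium housing, 62 x 62 x 30 mm high with a screw in each corner; bottom of the stack, standing on a plywood board 110 x 110 mm and 8 mm thick that is fixed to the bench. The point is its centre, 15 mm above its underside; x and y square to its sides, z up. About 200 g.
- pad_oblong: Oblong flat black rubber pad, 56 x 38 mm, 4 mm thick, fixed to the green bench: place of the terminal block. Origin at the centre of its underside, on the bench; x along the 56 mm, z up.
- pad_hex: Hexagonal flat black rubber pad, 60 mm across flats, 4 mm thick, fixed: place of the nut. Origin at the centre of its underside; x is square to one pair of flats, z up.
- pad_round: Round flat black rubber pad, 74 mm diameter, 4 mm thick, fixed: place of the flange. Origin at the centre of its underside, z up.
- pad_square: Square flat black rubber pad, 84 x 84 mm, 4 mm thick, fixed: place of the housing. Origin at the centre of its underside; x and y square to its sides, z up.
- bowl: Red open bowl, 68 mm diameter at the rim, 28 mm high, loose, a bystander near the middle of the parts and pads; to be left alone. Origin at the centre of its underside.
- tape: Black ring of tape lying flat, 64 mm outside diameter, 18 mm high, loose, a bystander to be left alone. Origin at the centre of its underside.
Things that resemble listed ones, but are neither listed nor needed, are in the scene too. Of the things that look like the part that bears nut_centre, the middle-sized one is meant.

How it is judged:
By the outcome, as a careful person would: the job done as asked, in the order asked, and still so for the second after the job is handed in, with the robot touching nothing.
It also fails if it takes over 109 s, if anything falls off the work surface, if the arm or the gripper's body presses on something with over 40 N, if the wrist force passes 120 N, or if a joint passes its speed limit or range.

ROBOT

A 6-joint arm with a two-finger parallel gripper is mounted at the origin on the work surface. World frame = base frame: x ahead of the robot, y to its left, z up, the work surface at z = 0. Lengths are in m, angles in rad, forces in N, time in s.
With the tool pointing down it reaches from about 0.275 to 0.975 m from the base axis. Payload 8.4 kg.
Tool frame: the origin (TCP) lies midway between the tips of the shut fingers; the grasp point (between the pads) lies 19 mm behind it (robot.grip_depth is the distance from the TCP to the grasp point, in m); z points along the fingers, y is the line along which they close (so a half turn about z gives the same grasp; the last joint's range is limited). The gripper opens to 92 mm and grips with 3 to 60 N. Pads are 20 mm wide; open, the fingers measure 128 mm over their backs; the gripper's body (75 mm by 189 mm) begins 69 mm behind the grasp point.
Start: joints at [-1.129, 0.353, 1.633, -0, 1.155, -0.002], TCP at [0.268, -0.564, 0.215] pointing down, gripper open.
Joint ranges: [-2.63, 2.63], [-0.92, 2.1], [0.06, 2.66], [-1.3, 4.44], [0, 2.69], [-3.02, 3.02]. Speed limits (rad/s): [2.22, 2.22, 2.79, 3.14, 3.14, 3.14].

INTERFACE

Orientations are given as a rotation vector (axis times angle).
In Python, from plant import robot gives the robot as it stands.
- The arm moves only by the shell command python3 -m creep 'ROWS' [FORCE]. ROWS is text: rows parted by semicolons, each of 7 numbers parted by spaces: the turn, a rotation vector about the tool's x, y, z in degrees, then the shift along the tool's x, y, z in m, then the closure, from 0 (fully open) to 1 (shut). In form: rx ry rz dx dy dz claw; .... A call has 1 to 20 rows; each row is the pose to reach, as a shift and turn from the pose commanded when the call began, along the tool's axes at that moment; what a row does not reach only later rows make up. A row lasts 1/8 s, in which the tool goes at most 62.5 mm and 10.7 degrees, less where a joint would pass 70% of its speed; a pose out of reach is approached as far as the arm can. A call with a gripper value outside its range is refused whole. The fingers move at their own pace and stop on an object; FORCE is the grip in N (left out, the last holds). Time passes only in rows, so rows that repeat a pose let the fingers close. It gives the time, the measured TCP pose, the force, the opening and the grip force at its end, in the units of the state.
- robot.get_state(): the state, without advancing time (a new reading comes with each control period).
- robot.grab_frame(name): name is "scene" or "side" or "wrist"; returns a dict with "image" (400x640x3 uint8, red, green, blue), "K" (3x3 intrinsics, pixels), "xyz" and "rotation" of the camera in the world. Camera axes: x right, y down, z forward; pixel columns grow to the right and rows downward; lengths in m; the calibration is good to about 2 mm. A picture is of the moment at which its call begins. There is no depth.
- robot.finish_job(): hands the job in; it is judged then, once.
Trained networks look in the newest picture that a camera, given by its name, has taken for a name from the list of things; names that differ only in an ending like _2 or _b are one class to them, and where a whole thing is asked for, a point or a joint stands for the part that bears it (a point fixed in the world has none). Each returns a list of dicts, best first, with "p" (0 to 1); they miss things now and then, are a little off and sometimes report something else, mostly with a low value. They report only what shows in the picture. A call takes as long as a camera call. They do not tell look-alikes from the thing itself.
- robot.trace(camera, thing): "region" (400x640 bool, what is visible of it) and "location" ([column, row] in pixels, amid what is visible of it).
- robot.pinpoint(camera, thing): "location" ([column, row] in pixels: a listed point, or the origin of a listed thing).
The state is a dict: "t": time; "q": joint angles; "joint_velocities": joint speeds; "tau": joint torques, N m; "tcp_pos": TCP position; "tool_rot": TCP orientation; "wrist_force": force on the tool from outside, world axes, zero at the start; "ft_torque": the same for the moment, N m; "width": finger opening in m; "gripper_force": force on a finger pad.
Only numpy, scipy, OpenCV 4.12 (cv2) and the standard library are available. Lean on these libraries where they do the work, as an engineer would, in place of code of your own. Each camera call takes 0.05 s, during which the arm holds its last target. There are 200 camera calls.

## Working session

There is one attempt and no reset: what is moved stays moved. The work goes in short steps, Python scripts to look and compute and a shell command to move; the robot and the scene stay as the last step left them, time stands still between calls to the robot, and variables do not carry over. Pictures are saved under pics/ and viewed, at most 14 in all, crops included, and the job is handed in when it is done.

```bash
mkdir -p pics; ls; python3 - <<'E'
from plant import robot
import cv2,numpy as np
for n in ("scene","side","wrist"):
    f=robot.grab_frame(n); cv2.imwrite(f"pics/{n}0.png",f["image"][:,:,::-1]); print(n,f["K"].tolist(),np.round(f["xyz"],3),np.round(f["rotation"],3).tolist())
s=robot.get_state(); print({k:np.round(v,3) for k,v in s.items()})
E
```

```text
pics
scene [[517.5259850570443, 0.0, 319.6226369537502], [0.0, 517.5259850570443, 208.06418759448806], [0.0, 0.0, 1.0]] [0.925 0.631 0.856] [-0.698, -2.656, 1.085]
side [[411.8439106781908, 0.0, 321.2950107155904], [0.0, 411.8439106781908, 202.37715339788562], [0.0, 0.0, 1.0]] [0.325 0.476 0.676] [-0.58, 2.729, -1.104]
wrist [[313.3756540000251, 0.0, 317.08791233595224], [0.0, 313.3756540000251, 198.53100852278928], [0.0, 0.0, 1.0]] [ 0.336 -0.531  0.385] [2.459, -1.551, -0.213]
{'t': np.float64(0.15), 'q': array([-1.129,  0.353,  1.634,  0.   ,  1.155, -0.002]), 'joint_velocities': array([-0.   , -0.002, -0.003, -0.001, -0.001, -0.001]), 'tau': array([ 1.0000e-03, -5.9420e+01, -3.3447e+01,  7.0000e-02,  2.0000e-02,
       -0.0000e+00]), 'tcp_pos': array([ 0.268, -0.564,  0.214]), 'tool_rot': array([-3.064, -0.691,  0.   ]), 'wrist_force': array([ 0.031, -1.041,  0.362]), 'ft_torque': array([-0.031,  0.051,  0.033]), 'gripper_force': np.float64(0.0), 'width': np.float64(0.092)}
```

View pics/scene0.png

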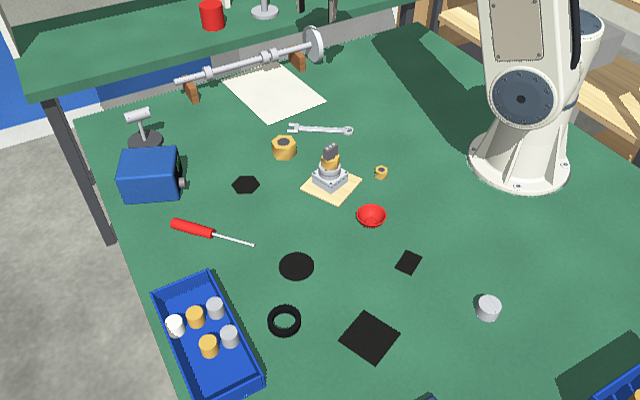

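View pics/side0.png

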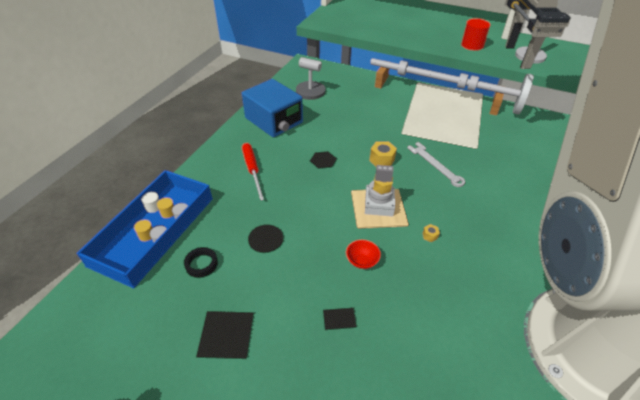

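The scene picture shows the stack at (330,170), with a big loose nut at (284,147) and a small one at (381,172). The pads are hex (245,184), round (296,266), oblong (408,262) and square (369,337); the bowl is at (371,215) and the tape at (284,320). In the side picture the stack is at (381,195), in front of the big nut at (383,153).

Nut candidates in scene: big (284,147), stack (330,160), small (381,172). The middle-sized one is the one in the stack.

```bash
cat > h.py <<'E'
from plant import robot
import cv2,numpy as np
from scipy.spatial.transform import Rotation as R
def rot(f):
    r=np.array(f["rotation"]); return r if r.shape==(3,3) else R.from_rotvec(r).as_matrix()
def rays(f,px):
    px=np.atleast_2d(px).astype(float); d=np.c_[px,np.ones(len(px))]@np.linalg.inv(f["K"]).T
    return d@rot(f).T
def onz(f,px,z):
    d=rays(f,px); c=np.array(f["xyz"]); return c+d*((z-c[2])/d[:,2])[:,None]
def proj(f,X):
    p=(np.atleast_2d(X)-f["xyz"])@rot(f)@np.array(f["K"]).T; return p[:,:2]/p[:,2:]
def tri(fs,pxs):
    A=np.zeros((3,3));b=np.zeros(3)
    for f,p in zip(fs,pxs):
        d=rays(f,p)[0];d/=np.linalg.norm(d);M=np.eye(3)-np.outer(d,d);A+=M;b+=M@np.array(f["xyz"])
    return np.linalg.solve(A,b)
def contour(m):
    c,_=cv2.findContours(m.astype(np.uint8),cv2.RETR_EXTERNAL,cv2.CHAIN_APPROX_NONE); return max(c,key=cv2.contourArea)[:,0]
def rect(f,m,z):
    P=onz(f,contour(m),z)[:,:2]; (c,s,a)=cv2.minAreaRect((P*1000).astype(np.float32)); return np.round(c,1),np.round(s,1),round(a,1)
E
python3 - <<'E'
from h import *
F={n:robot.grab_frame(n) for n in("scene","side")}
for t in("pad_oblong","pad_hex","pad_round","pad_square","bowl","tape"):
    for n,f in F.items():
        for d in robot.trace(n,t)[:2]: 
            if d["p"]>.3: print(t,n,round(d["p"],2),d["region"].sum(),np.round(d["location"]),*rect(f,d["region"],.004))
for t in("terminal_centre","nut_centre","flange_centre","housing_centre"):
    L={n:robot.pinpoint(n,t) for n in F}
    for n in F: print(t,n,[(round(d["p"],2),np.round(d["location"],1).tolist()) for d in L[n][:3]])
    if all(L.values()): print(np.round(tri(F.values(),[L[n][0]["location"] for n in F]),4))
for n,(u,v) in {"scene":(330,165),"side":(381,190)}.items():
    cv2.imwrite(f"pics/c_{n}.png",cv2.resize(F[n]["image"][v-45:v+45,u-45:u+45,::-1],(400,400),interpolation=cv2.INTER_CUBIC))
cv2.imwrite("pics/c1.png",np.hstack([cv2.imread(f"pics/c_{n}.png") for n in F]))
E
```

```text
pad_oblong scene 0.6 394 [408. 260.] [435.9 131.8] [57.5 38.5] 29.4
pad_oblong side 0.74 604 [340. 321.] [433.2 129.4] [53.6 41.5] 28.6
pad_hex scene 0.94 381 [245. 185.] [ 635.2 -254.7] [60.  65.9] 60.4
pad_hex side 0.85 328 [326. 157.] [ 633.8 -256.2] [58.1 65.5] 14.7
pad_round scene 0.92 803 [296. 264.] [644.9  27.1] [73. 71.] 60.5
pad_round side 0.77 790 [266. 239.] [641.8  22.7] [73.4 69.5] 24.4
pad_round side 0.43 268 [383. 173.] [ 477.3 -272. ] [43.5 59. ] 16.8
pad_square scene 0.7 398 [247. 184.] [ 635.2 -254.7] [60.  65.9] 60.4
pad_square side 0.93 2365 [230. 334.] [600.6 237.4] [85.5 88.6] 22.9
pad_square side 0.31 420 [380. 208.] [ 458.2 -179.5] [64.8 91. ] 16.7
bowl scene 0.86 564 [373. 214.] [428.8 -20.1] [71.8 67.6] 23.0
bowl side 0.84 781 [364. 254.] [443.3 -22.6] [68.8 69.8] 59.0
tape scene 0.91 692 [278. 313.] [725.1 129.9] [70.7 63. ] 62.2
tape scene 0.35 791 [297. 267.] [643.9  27.6] [73.3 68.8] 61.1
tape side 0.75 658 [204. 268.] [728.9 128.5] [63.3 78. ] 53.9
terminal_centre scene [(0.8, [332.8, 150.4]), (0.5, [282.2, 322.9]), (0.26, [372.3, 221.4])]
terminal_centre side [(0.82, [383.1, 170.1])]
[ 0.4561 -0.149   0.1167]
nut_centre scene [(0.79, [326.4, 156.7]), (0.59, [285.7, 146.0]), (0.44, [381.0, 171.8])]
nut_centre side [(0.69, [428.3, 234.8]), (0.62, [381.7, 182.8]), (0.59, [380.7, 156.5])]
[ 0.3432 -0.3172 -0.134 ]
flange_centre scene [(0.7, [332.8, 168.8])]
flange_centre side [(0.73, [379.3, 190.2])]
[ 0.4565 -0.1465  0.0628]
housing_centre scene [(0.97, [327.7, 177.7])]
housing_centre side [(0.75, [379.6, 199.7])]
[ 0.4566 -0.1682  0.0157]
```

View pics/c1.png

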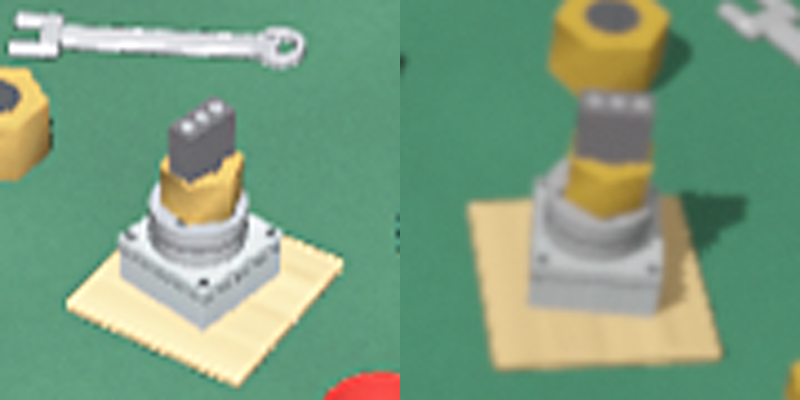

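The crop confirms it: grey terminal block on the brass nut, then the flange and the square housing on plywood, with the big loose nut behind. Next I'll work out a close wrist view above the stack.

```bash
cat >> h.py <<'E'
def tool():
    s=robot.get_state(); return np.array(s["tcp_pos"]),R.from_rotvec(s["tool_rot"]).as_matrix(),s
def go(pos,yaw=None):
    "print tool-axis shift and turn to reach pos with tool y along world angle yaw (deg, mod 180)"
    p,T,s=tool(); y=np.degrees(np.arctan2(T[1,1],T[0,1])); d=T.T@(np.array(pos)-p)
    a=0 if yaw is None else (yaw-y+90)%180-90
    print("shift",np.round(d,4),"rz",round(-a,1),"| yaw now",round(y,1),"q6",round(s["q"][5],2),"tcp",np.round(p,4),"tilt",np.round(T[:2,2],4),"t",round(s["t"],1))
E
python3 - <<'E'
from h import *
f=robot.grab_frame("wrist");p,T,s=tool()
print("cam in tool",T.T@(np.array(f["xyz"])-p)); print(T.T@rot(f))
go([.457-.05,-.150-.03,.30])
go([.457-.03,-.150-.01,.30])
E
```

```text
cam in tool [ 0.07576293 -0.00055556 -0.17076348]
[[ 1.28248109e-03 -9.63838191e-01 -2.66485078e-01]
 [ 9.99998774e-01  1.47566318e-03 -5.24686077e-04]
 [ 8.98954698e-04 -2.66484079e-01  9.63838901e-01]]
shift [ 0.2903 -0.2877 -0.0854] rz 0 | yaw now -64.6 q6 -0.0 tcp [ 0.2683 -0.5645  0.2146] tilt [-0. -0.] t 1.3
shift [ 0.3169 -0.2972 -0.0854] rz 0 | yaw now -64.6 q6 -0.0 tcp [ 0.2683 -0.5645  0.2146] tilt [-0. -0.] t 1.3
```

```bash
python3 -m creep '0 0 0 0 0 -0.045 0; 0 0 0 0.087 -0.073 -0.045 0; 0 0 0 0.174 -0.146 -0.045 0; 0 0 0 0.261 -0.22 -0.045 0; 0 0 0 0.348 -0.293 -0.045 0; 0 0 0 0.348 -0.293 -0.045 0; 0 0 0 0.348 -0.293 -0.045 0; 0 0 0 0.348 -0.293 -0.045 0; 0 0 0 0.348 -0.293 -0.045 0; 0 0 0 0.348 -0.293 -0.045 0'
python3 - <<'E'
from h import *
f=robot.grab_frame("wrist"); cv2.imwrite("pics/w1.png",f["image"][:,:,::-1])
go([.457,-.15,.26])
for t,z in(("terminal_centre",.103),("nut_centre",.075),("flange_centre",.05),("housing_centre",.023),("pad_hex",0)):
    print(t,[(round(d["p"],2),np.round(d["location"]),np.round(onz(f,d["location"],z)[0],4)) for d in robot.pinpoint("wrist",t)[:3]])
for t,z in (("housing_centre",.038),("terminal_centre",.118),("pad_hex",.004)):
    for d in robot.trace("wrist",t)[:2]: print(t,round(d["p"],2),d["region"].sum(),*rect(f,d["region"],z))
E
```

```text
t: 2.55
tcp_pos: [0.457, -0.15, 0.2596]
tool_rot: [3.063, 0.695, -0.0]
wrist_force: [-0.2, -0.5, 0.3]
width: 0.0921
gripper_force: 0.0
shift [ 0.0006 -0.0007 -0.0004] rz 0 | yaw now -64.5 q6 0.8 tcp [ 0.4567 -0.1509  0.2596] tilt [-0.0002 -0.0005] t 2.6
terminal_centre [(0.73, array([328., 190.]), array([ 0.4572, -0.162 ,  0.103 ]))]
nut_centre [(0.87, array([327., 188.]), array([ 0.4524, -0.164 ,  0.075 ])), (0.8, array([444., 193.]), array([ 0.5066, -0.2908,  0.075 ])), (0.58, array([266., 244.]), array([ 0.3574, -0.1274,  0.075 ]))]
flange_centre [(0.68, array([325., 180.]), array([ 0.4557, -0.1605,  0.05  ]))]
housing_centre [(0.23, array([450.,  81.]), array([ 0.6281, -0.2474,  0.023 ]))]
pad_hex []
housing_centre 0.94 907 [ 458.6 -159.6] [66.6 62.2] 17.6
terminal_centre 0.88 636 [ 458.6 -159. ] [41.1 17.6] 20.1
pad_hex 0.7 2042 [ 635.4 -258.6] [66.9 59.2] 33.4
pad_hex 0.4 955 [ 451.9 -163.1] [72.3 68.6] 17.3
```

View pics/w1.png

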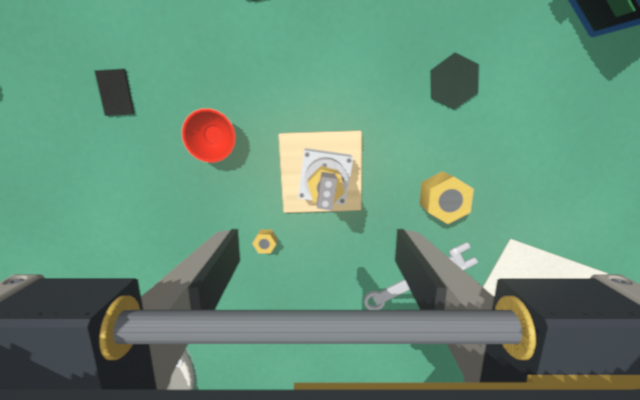

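The wrist view shows the stack at (326,180) on the plywood, the hex pad at (455,82), the big nut at (447,198), the small nut at (265,243), the bowl at (209,135) and the oblong pad at (115,92). I'll fit prism outlines to the traced regions.

```bash
cat >> h.py <<'E'
from scipy.optimize import minimize
def poly(kind,a,b=0):
    if kind=="r": return np.array([[a,b],[-a,b],[-a,-b],[a,-b]])/2
    n=6 if kind=="h" else 48; r=a/2/np.cos(np.pi/6) if n==6 else a/2
    t=np.arange(n)*2*np.pi/n+(np.pi/6 if n==6 else 0); return r*np.c_[np.cos(t),np.sin(t)]
S=4
def mask(f,pl,z0,z1,x):
    c,s=np.cos(x[2]),np.sin(x[2]); q=pl@np.array([[c,s],[-s,c]])+x[:2]
    P=np.r_[np.c_[q,np.full(len(q),z0)],np.c_[q,np.full(len(q),z1)]]
    h=cv2.convexHull(proj(f,P).astype(np.float32)); m=np.zeros((400*S,640*S),np.uint8)
    cv2.fillPoly(m,[np.round((h+.5)*S*16).astype(np.int32)],1,shift=4); return m
def fit(fs,ms,pl,z0,z1,x0,n90=90):
    big=[cv2.resize(m.astype(np.float32),(640*S,400*S),interpolation=cv2.INTER_LINEAR)>.5 for m in ms]
    def cost(v):
        x=v*[1e-3,1e-3,np.pi/180]; e=0
        for f,b in zip(fs,big):
            m=mask(f,pl,z0,z1,x)>0; e+=1-(m&b).sum()/max(1,(m|b).sum())
        return e/len(fs)
    best=None
    for a in np.arange(0,n90,n90/4):
        v0=np.array([x0[0]*1e3,x0[1]*1e3,a]); r=minimize(cost,v0,method="Nelder-Mead",options=dict(initial_simplex=[v0,v0+[4,0,0],v0+[0,4,0],v0+[0,0,15]],xatol=.1,fatol=1e-4,maxfev=90))
        if best is None or r.fun<best.fun: best=r
    return np.round(best.x,1),round(1-best.fun,3)
PADS={"pad_oblong":(poly("r",.056,.038),180,(.435,.131)),"pad_hex":(poly("h",.06),60,(.635,-.256)),"pad_round":(poly("c",.074),.01,(.643,.025)),"pad_square":(poly("r",.084,.084),90,(.6,.237))}
PARTS={"terminal_centre":(poly("r",.034,.016),.088,.118,180),"nut_centre":(poly("h",.038),.062,.088,60),"flange_centre":(poly("c",.052),.038,.062,.01),"housing_centre":(poly("r",.062,.062),.008,.038,90)}
def seen(n,t,xy,z,f,r=25):
    "trace of t nearest the expected place"
    L=[d for d in robot.trace(n,t) if np.linalg.norm(onz(f,d["location"],z)[0,:2]-xy)<r*1e-3]
    return L[0]["region"] if L else None
def locate(t,pl,z0,z1,x0,n90,F,r=25):
    fs,ms=[],[]
    for n,f in F.items():
        m=seen(n,t,x0,(z0+z1)/2,f,r)
        if m is None: print(t,n,"none"); continue
        print(t,n,*fit([f],[m],pl,z0,z1,x0,n90)); fs.append(f);ms.append(m)
    if len(fs)>1: print(t,"ALL",*fit(fs,ms,pl,z0,z1,x0,n90))
E
time python3 - <<'E'
from h import *
F={n:robot.grab_frame(n) for n in("scene","side","wrist")}
t="terminal_centre";pl,z0,z1,n=PARTS[t]; locate(t,pl,z0,z1,(.457,-.157),n,F)
for t,(pl,n,x) in PADS.items(): locate(t,pl,0,.004,x,n,F)
E
```

```text
terminal_centre scene [ 456.2 -159.4   19.9] 0.948
terminal_centre side [ 455.9 -162.3   26.2] 0.922
terminal_centre wrist [ 456.8 -160.3   18.2] 0.933
terminal_centre ALL [ 456.3 -160.4   19.7] 0.91
pad_oblong scene [435.1 131.4  28.7] 0.937
pad_oblong side [433.3 129.   28.4] 0.959
pad_oblong wrist [433.8 131.2  27.9] 0.955
pad_oblong ALL [434.  130.5  29.1] 0.929
pad_hex scene [ 6.357e+02 -2.576e+02  2.000e-01] 0.967
pad_hex side [ 634.5 -261.4   57.2] 0.864
pad_hex wrist [ 635.8 -258.4    0.7] 0.963
pad_hex ALL [ 635.5 -258.4   60.1] 0.924
pad_round scene [642.1  23.3   2.1] 0.889
pad_round side [643.2  20.2  11.5] 0.928
pad_round wrist none
pad_round ALL [642.2  22.5   7.6] 0.903
pad_square scene [602.7 238.2  22.4] 0.976
pad_square side [601.9 236.5  22.3] 0.977
pad_square wrist none
pad_square ALL [602.  237.4  22.4] 0.968
real	0m25.213s
user	0m23.139s
sys	0m0.108s
```

```bash
python3 -c "
from h import *
go([.4564,-.1602,.093],109.5)"
```

```text
shift [-0.0046  0.0086  0.1666] rz 5.9 | yaw now -64.6 q6 0.81 tcp [ 0.4569 -0.1504  0.2596] tilt [-0. -0.] t 3.9
```

```bash
python3 -m creep '0 0 6 -0.0046 0.0086 0.05 0.4; 0 0 6 -0.0046 0.0086 0.1 0.4; 0 0 6 -0.0046 0.0086 0.135 0.4; 0 0 6 -0.0046 0.0086 0.155 0.4; 0 0 6 -0.0046 0.0086 0.166 0.4; 0 0 6 -0.0046 0.0086 0.166 0.4; 0 0 6 -0.0046 0.0086 0.166 1; 0 0 6 -0.0046 0.0086 0.166 1; 0 0 6 -0.0046 0.0086 0.166 1; 0 0 6 -0.0046 0.0086 0.166 1; 0 0 6 -0.0046 0.0086 0.166 1; 0 0 6 -0.0046 0.0086 0.166 1' 12
python3 -c "
from h import *
go([.4564,-.1602,.093],109.5)
f=robot.grab_frame('wrist'); cv2.imwrite('pics/w2.png',f['image'][:,:,::-1])
go([.434,.1305,.18],29+90)"
```

```text
t: 5.4
tcp_pos: [0.4565, -0.1602, 0.0938]
tool_rot: [3.096, 0.53, 0.0]
wrist_force: [-0.7, 0.7, 5.2]
width: 0.0164
gripper_force: 12.0
shift [-0.0001 -0.0001  0.0008] rz -0.1 | yaw now -70.6 q6 0.89 tcp [ 0.4565 -0.1602  0.0938] tilt [ 0.0003 -0.0001] t 5.4
shift [ 0.0755 -0.2816 -0.0862] rz -9.6 | yaw now -70.6 q6 0.89 tcp [ 0.4565 -0.1602  0.0938] tilt [ 0.0003 -0.0001] t 5.5
```

View pics/w2.png

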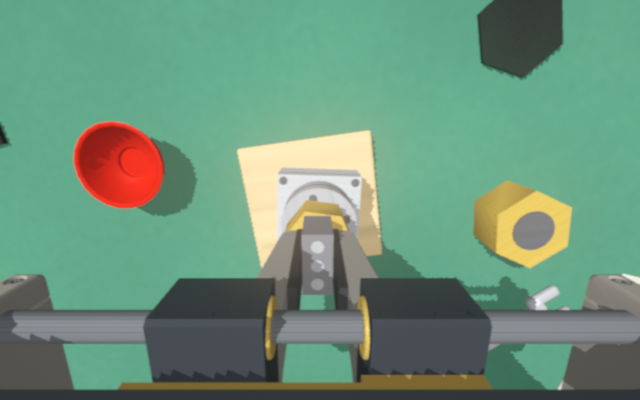

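The block is held at 16.4 mm, its length along the image vertical at (317,250), with the nut still below it. Next I lift it and carry it over.

```bash
python3 -m creep '0 0 0 0 0 -0.01 1; 0 0 0 0 0 -0.03 1; 0 0 0 0 0 -0.06 1; 0 0 -3 0.01 -0.04 -0.08 1; 0 0 -6 0.028 -0.09 -0.08 1; 0 0 -9.6 0.04 -0.14 -0.08 1; 0 0 -9.6 0.053 -0.19 -0.08 1; 0 0 -9.6 0.065 -0.24 -0.08 1; 0 0 -9.6 0.073 -0.27 -0.08 1; 0 0 -9.6 0.0755 -0.2816 -0.08 1; 0 0 -9.6 0.0755 -0.2816 -0.08 1; 0 0 -9.6 0.0755 -0.2816 -0.08 1'
python3 - <<'E'
from h import *
F={n:robot.grab_frame(n) for n in("scene","side","wrist")}
cv2.imwrite("pics/s3.png",np.hstack([cv2.resize(F["wrist"]["image"],(480,300)),cv2.resize(F["side"]["image"][180:380,240:460],(320,291))[:300] if 0 else cv2.resize(F["side"]["image"][180:380,240:453],(320,300))])[:,:,::-1])
go([.434,.1305,.0108],119)
for t,(pl,n,x) in list(PADS.items())[:1]: locate(t,pl,0,.004,x,n,F)
t="nut_centre";pl,z0,z1,n=PARTS[t]; locate(t,pl,z0,z1,(.4564,-.160),n,F)
t="terminal_centre";pl,z0,z1,n=PARTS[t]; z=tool()[0][2]-.0058; locate(t,pl,z,z+.03,(.434,.1305),n,{n:F[n] for n in("scene","side")})
E
```

```text
t: 6.95
tcp_pos: [0.4339, 0.1296, 0.1736]
tool_rot: [3.041, 0.786, -0.0]
wrist_force: [-0.7, -0.7, -0.1]
width: 0.0157
gripper_force: 12.0
shift [ 0.0004 -0.0008  0.1628] rz -0.0 | yaw now -61.0 q6 1.35 tcp [0.4341 0.1296 0.1736] tilt [-0.0001 -0.0002] t 7.1
pad_oblong scene [434.6 130.1 207.8] 0.92
pad_oblong side [433.4 129.6  29.4] 0.952
pad_oblong wrist [434.1 130.4  29.8] 0.967
pad_oblong ALL [433.8 130.  209.4] 0.937
nut_centre scene [ 456.3 -159.3   70.9] 0.96
nut_centre side [ 448.6 -167.    70.9] 0.477
nut_centre wrist [ 454.8 -153.6   -7.5] 0.15
nut_centre ALL [ 455.4 -160.4   12.5] 0.509
terminal_centre scene [437.1 128.1  45.7] 0.779
terminal_centre side none
```

View pics/s3.png

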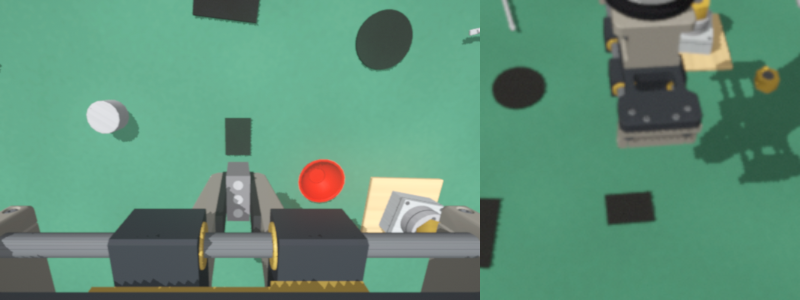

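The block hangs level in front of the oblong pad at (238,135); the bowl is clear at (321,180). I lower it slowly.

```bash
python3 -m creep '0 0 0 0.0002 -0.0006 0.05 1; 0 0 0 0.0002 -0.0006 0.1 1; 0 0 0 0.0002 -0.0006 0.14 1; 0 0 0 0.0002 -0.0006 0.152 1; 0 0 0 0.0002 -0.0006 0.157 1; 0 0 0 0.0002 -0.0006 0.16 1; 0 0 0 0.0002 -0.0006 0.162 1; 0 0 0 0.0002 -0.0006 0.163 1; 0 0 0 0.0002 -0.0006 0.163 1; 0 0 0 0.0002 -0.0006 0.163 1'
```

```text
t: 8.75
tcp_pos: [0.4339, 0.1312, 0.0108]
tool_rot: [-3.041, -0.787, -0.001]
wrist_force: [-0.4, 0.4, -0.6]
width: 0.016
gripper_force: 12.0
```

```bash
python3 -m creep '0 0 0 0 0 0.0005 1; 0 0 0 0 0 0.001 1; 0 0 0 0 0 0.0015 1; 0 0 0 0 0 0.0015 1'
```

```text
t: 9.25
tcp_pos: [0.4339, 0.1312, 0.0098]
tool_rot: [-3.041, -0.787, -0.0]
wrist_force: [-3.5, -1.4, 14.6]
width: 0.0158
gripper_force: 12.0
```

```bash
python3 -m creep '0 0 0 0 0 -0.0005 1; 0 0 0 0 0 -0.0005 0.3; 0 0 0 0 0 -0.0005 0.3; 0 0 0 0 0 -0.0005 0.3; 0 0 0 0 0 -0.0005 0.3; 0 0 0 0 0 -0.02 0.3; 0 0 0 0 0 -0.06 0.3; 0 0 0 0 0 -0.12 0.3; 0 0 0 0 0 -0.18 0.3; 0 0 0 0 0 -0.24 0.3; 0 0 0 0 0 -0.24 0.3'
python3 - <<'E'
from h import *
go([.456,-.160,.25])
F={n:robot.grab_frame(n) for n in("scene","side","wrist")}
t="terminal_centre";pl,z0,z1,n=PARTS[t]; locate(t,pl,.004,.034,(.434,.1305),n,F)
E
```

```text
t: 10.62
tcp_pos: [0.4364, 0.1319, 0.2536]
tool_rot: [-3.041, -0.787, -0.014]
wrist_force: [0.0, 0.1, -0.2]
width: 0.0642
gripper_force: 0.0
shift [-0.1246  0.2647  0.0031] rz 0 | yaw now -61.0 q6 1.35 tcp [0.4364 0.1319 0.2536] tilt [0.0085 0.0025] t 10.6
terminal_centre scene [435.3 132.5 209.8] 0.927
terminal_centre side [433.1 130.2  24.3] 0.947
terminal_centre wrist [433.7 131.3  28.3] 0.918
terminal_centre ALL [433.5 131.3  28.4] 0.899
```

```bash
python3 -m creep '0 0 0 -0.02 0.05 0 0.1; 0 0 0 -0.047 0.1 0 0.1; 0 0 0 -0.071 0.15 0 0.1; 0 0 0 -0.095 0.2 0 0.1; 0 0 0 -0.12 0.25 0 0.1; 0 0 0 -0.1246 0.2647 0.003 0.1; 0 0 0 -0.1246 0.2647 0.003 0.1; 0 0 0 -0.1246 0.2647 0.003 0.1'
python3 - <<'E'
from h import *
F={n:robot.grab_frame(n) for n in("scene","side","wrist")}
cv2.imwrite("pics/w4.png",F["wrist"]["image"][60:300,160:520,::-1])
t="nut_centre";pl,z0,z1,n=PARTS[t]; locate(t,pl,z0,z1,(.4564,-.160),n,F)
go([.456,-.160,.068])
E
```

```text
t: 11.92
tcp_pos: [0.453, -0.1595, 0.2455]
tool_rot: [-3.04, -0.788, 0.001]
wrist_force: [0.1, 0.3, -0.7]
width: 0.0822
gripper_force: 0.0
nut_centre scene [ 457.5 -159.4   59.3] 0.936
nut_centre side [ 454.3 -161.4   13.9] 0.949
nut_centre wrist [ 456.  -160.3   10.4] 0.97
nut_centre ALL [ 455.5 -160.3   70.8] 0.922
shift [0.0022 0.0012 0.1782] rz 0 | yaw now -60.9 q6 0.72 tcp [ 0.4534 -0.16    0.2462] tilt [ 0.0002 -0.    ] t 12.2
```

View pics/w4.png

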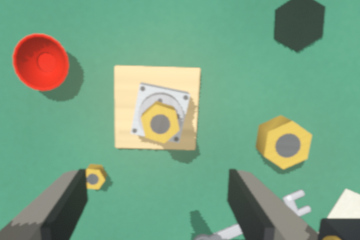

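The nut, alone on top at crop (160,122), is clearly between the big one and the small one in size. I grip it across the flats at about -49°.

```bash
python3 -m creep '0 0 -8 0.0022 0.0012 0.03 0.1; 0 0 -11.6 0.0022 0.0012 0.08 0.1; 0 0 -11.6 0.0022 0.0012 0.125 0.1; 0 0 -11.6 0.0022 0.0012 0.155 0.1; 0 0 -11.6 0.0022 0.0012 0.17 0.1; 0 0 -11.6 0.0022 0.0012 0.178 0.1; 0 0 -11.6 0.0022 0.0012 0.178 0.1; 0 0 -11.6 0.0022 0.0012 0.178 1; 0 0 -11.6 0.0022 0.0012 0.178 1; 0 0 -11.6 0.0022 0.0012 0.178 1; 0 0 -11.6 0.0022 0.0012 0.178 1; 0 0 -11.6 0.0022 0.0012 0.178 1' 35
python3 -c "
from h import *
go([.456,-.1602,.068],-49.3)
go([.6355,-.2582,.15],-60)"
```

```text
t: 13.72
tcp_pos: [0.4558, -0.1608, 0.0682]
tool_rot: [2.946, 1.091, 0.0]
wrist_force: [-0.7, -0.9, 2.0]
width: 0.0376
gripper_force: 35.0
shift [ 0.0005 -0.0003  0.0002] rz -0.1 | yaw now -49.4 q6 0.52 tcp [ 0.4558 -0.1608  0.0682] tilt [ 0.0001 -0.    ] t 13.7
shift [ 0.073   0.1909 -0.0818] rz 10.6 | yaw now -49.4 q6 0.52 tcp [ 0.4558 -0.1608  0.0682] tilt [ 0.0001 -0.    ] t 13.7
```

```bash
python3 -m creep '0 0 0 0 0 -0.008 1; 0 0 0 0 0 -0.025 1; 0 0 0 0 0 -0.055 1; 0 0 5 0.012 0.03 -0.08 1; 0 0 10 0.03 0.08 -0.08 1; 0 0 10.6 0.05 0.13 -0.08 1; 0 0 10.6 0.066 0.17 -0.08 1; 0 0 10.6 0.073 0.1909 -0.08 1; 0 0 10.6 0.073 0.1909 -0.08 1; 0 0 10.6 0.073 0.1909 -0.08 1'
python3 - <<'E'
from h import *
F={n:robot.grab_frame(n) for n in("scene","side","wrist")}
go([.6355,-.2582,.0112],-60)
for t in("pad_hex","pad_round"):
    pl,n,x=PADS[t]; locate(t,pl,0,.004,x,n,F)
for t in("flange_centre",):
    pl,z0,z1,n=PARTS[t]; locate(t,pl,z0,z1,(.4564,-.160),n,F)
cv2.imwrite("pics/w5.png",F["wrist"]["image"][:,:,::-1])
E
```

```text
t: 14.98
tcp_pos: [0.6343, -0.2575, 0.1478]
tool_rot: [-3.033, -0.814, 0.002]
wrist_force: [0.3, 0.2, -2.0]
width: 0.0376
gripper_force: 35.0
shift [0.0004 0.001  0.1371] rz 0.0 | yaw now -60.0 q6 0.66 tcp [ 0.6347 -0.2576  0.1483] tilt [-0.0004  0.0002] t 15.1
pad_hex scene [ 636.6 -258.     3.2] 0.932
pad_hex side [ 635.2 -259.8    1.6] 0.952
pad_hex wrist [ 635.3 -258.6    2. ] 0.938
pad_hex ALL [ 635.2 -258.7    1.9] 0.934
pad_round scene [643.8  24.9  12. ] 0.964
pad_round side [642.6  21.5   5.8] 0.921
pad_round wrist [643.7  24.6   4.4] 0.981
pad_round ALL [643.4  24.3   8.6] 0.947
flange_centre scene [ 458.8 -157.3   -5.8] 0.957
flange_centre side [ 456.5 -161.5    4.9] 0.919
flange_centre wrist [ 458.8 -159.    -7.4] 0.137
flange_centre ALL [ 457.3 -158.6   -3.6] 0.648
```

View pics/w5.png

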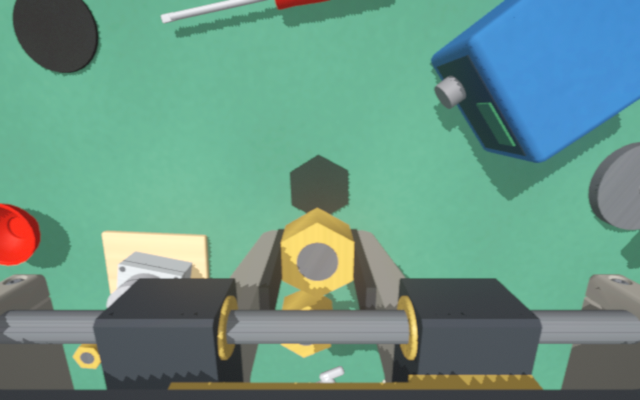

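The nut is held at (318,260) facing the hex pad at (319,186). The blue box at (545,80) might come near the gripper body, so I check that clearance.

```bash
python3 - <<'E'
from h import *
f=robot.grab_frame("wrist"); p,T,_=tool()
for px in((435,62),(540,162),(450,92)):
    for z in (0,.06,.1): print(px,z,np.round(T.T@(onz(f,px,z)[0]-p),3)[:2])
E
```

```text
(435, 62) 0 [0.121 0.11 ]
(435, 62) 0.06 [0.113 0.089]
(435, 62) 0.1 [0.107 0.075]
(540, 162) 0 [0.027 0.227]
(540, 162) 0.06 [0.036 0.184]
(540, 162) 0.1 [0.042 0.156]
(450, 92) 0 [0.094 0.127]
(450, 92) 0.06 [0.091 0.103]
(450, 92) 0.1 [0.089 0.087]
```

```bash
python3 -m creep '0 0 -1 0.0004 0.0011 0.05 1; 0 0 -1 0.0004 0.0011 0.09 1; 0 0 -1 0.0004 0.0011 0.115 1; 0 0 -1 0.0004 0.0011 0.127 1; 0 0 -1 0.0004 0.0011 0.132 1; 0 0 -1 0.0004 0.0011 0.1345 1; 0 0 -1 0.0004 0.0011 0.1365 1; 0 0 -1 0.0004 0.0011 0.1365 1; 0 0 -1 0.0004 0.0011 0.1365 1'
```

```text
t: 16.75
tcp_pos: [0.6366, -0.2589, 0.012]
tool_rot: [3.027, 0.84, 0.001]
wrist_force: [-0.1, -0.0, -1.4]
width: 0.0378
gripper_force: 35.0
```

```bash
python3 -m creep '0 0 0 -0.0005 0 0.0005 1; 0 0 0 -0.0008 0 0.001 1; 0 0 0 -0.0008 0 0.0015 1; 0 0 0 -0.0008 0 0.002 1; 0 0 0 -0.0008 0 0.002 1'
```

```text
t: 17.38
tcp_pos: [0.6357, -0.2593, 0.0102]
tool_rot: [-3.027, -0.84, 0.0]
wrist_force: [-3.8, 1.0, 6.1]
width: 0.0374
gripper_force: 35.0
```

```bash
python3 -m creep '0 0 0 0 0 0 0.2; 0 0 0 0 0 0 0.2; 0 0 0 0 0 0 0.2; 0 0 0 0 0 0 0.2; 0 0 0 0 0 -0.015 0.2; 0 0 0 0 0 -0.05 0.2; 0 0 0 0 0 -0.1 0.2; 0 0 0 0 0 -0.16 0.2; 0 0 0 0 0 -0.22 0.2; 0 0 0 0 0 -0.22 0.2;0 0 0 0 0 -0.22 0.2'
python3 - <<'E'
from h import *
F={n:robot.grab_frame(n) for n in("scene","side","wrist")}
go([.4575,-.160,.24])
t="nut_centre";pl,z0,z1,n=PARTS[t]; locate(t,pl,.004,.03,(.6355,-.2585),n,F)
E
```

```text
t: 18.75
tcp_pos: [0.6355, -0.2592, 0.2302]
tool_rot: [3.027, 0.84, 0.001]
wrist_force: [-0.6, 0.9, -1.4]
width: 0.0733
gripper_force: 0.0
shift [-0.101  -0.1762 -0.0115] rz 0 | yaw now -59.0 q6 0.64 tcp [ 0.6348 -0.2589  0.228 ] tilt [-0.0025  0.0011] t 18.9
nut_centre scene [ 635.8 -257.4    1.6] 0.96
nut_centre side [ 633.7 -260.9   76.3] 0.879
nut_centre wrist [ 635.9 -258.6    1.9] 0.957
nut_centre ALL [ 635.5 -258.5   60.4] 0.912
```

The nut stands centred. Back to the stack.

```bash
python3 -m creep '0 0 0 -0.025 -0.044 -0.01 0.1; 0 0 0 -0.05 -0.088 -0.01 0.1; 0 0 0 -0.075 -0.13 -0.01 0.1; 0 0 0 -0.095 -0.165 -0.01 0.1; 0 0 0 -0.101 -0.1762 -0.0115 0.1; 0 0 0 -0.101 -0.1762 -0.0115 0.1; 0 0 0 -0.101 -0.1762 -0.0115 0.1'
python3 - <<'E'
from h import *
F={n:robot.grab_frame(n) for n in("scene","side","wrist")}
cv2.imwrite("pics/w6.png",F["wrist"]["image"][60:300,160:520,::-1])
for t in("flange_centre","housing_centre"):
    pl,z0,z1,n=PARTS[t]; locate(t,pl,z0,z1,(.4575,-.160),n,F)
go([.4575,-.160,.044])
E
```

```text
t: 19.92
tcp_pos: [0.4597, -0.161, 0.2412]
tool_rot: [3.027, 0.84, 0.001]
wrist_force: [-0.2, 0.8, 1.2]
width: 0.083
gripper_force: 0.0
flange_centre scene [ 458.9 -157.9   -8.9] 0.919
flange_centre side [ 457.3 -161.9   16.3] 0.965
flange_centre wrist [ 4.579e+02 -1.602e+02 -3.000e-01] 0.96
flange_centre ALL [ 457.6 -160.2    7.7] 0.93
housing_centre scene [ 459.5 -155.3   16.6] 0.615
housing_centre side [ 455.4 -157.5  108.2] 0.517
housing_centre wrist [ 456.8 -160.    18.1] 0.342
housing_centre ALL [ 457.3 -158.4  109.7] 0.47
shift [-0.0006 -0.0008  0.197 ] rz 0 | yaw now -59.0 q6 0.69 tcp [ 0.4584 -0.1604  0.241 ] tilt [-0.0001  0.0001] t 20.4
```

View pics/w6.png

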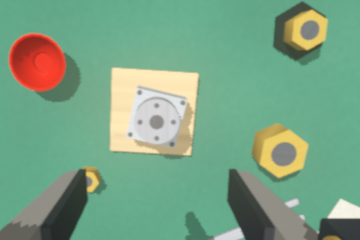

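The flange is on top at crop (157,122). I line the fingers up with the housing's sides so they stay clear of its corner screws.

```bash
python3 -m creep '0 0 8 -0.0006 -0.0006 0.03 0.1; 0 0 13.5 -0.0006 -0.0006 0.08 0.1; 0 0 13.5 -0.0006 -0.0006 0.13 0.1; 0 0 13.5 -0.0006 -0.0006 0.165 0.1; 0 0 13.5 -0.0006 -0.0006 0.185 0.1; 0 0 13.5 -0.0006 -0.0006 0.195 0.1; 0 0 13.5 -0.0006 -0.0006 0.1965 0.1; 0 0 13.5 -0.0006 -0.0006 0.1965 1; 0 0 13.5 -0.0006 -0.0006 0.1965 1; 0 0 13.5 -0.0006 -0.0006 0.1965 1; 0 0 13.5 -0.0006 -0.0006 0.1965 1; 0 0 13.5 -0.0006 -0.0006 0.1965 1' 45
python3 -c "
from h import *
go([.4578,-.1602,.044])
go([.6432,.0243,.12])"
```

```text
t: 21.88
tcp_pos: [0.4579, -0.1603, 0.0451]
tool_rot: [3.104, 0.479, 0.001]
wrist_force: [-1.0, -0.0, 5.6]
width: 0.0509
gripper_force: 45.0
shift [-0.0001 -0.0001  0.0011] rz 0 | yaw now -72.5 q6 0.93 tcp [ 0.4579 -0.1603  0.0451] tilt [ 0.0007 -0.0003] t 21.9
shift [ 0.2324 -0.1201 -0.0749] rz 0 | yaw now -72.5 q6 0.93 tcp [ 0.4579 -0.1603  0.0451] tilt [ 0.0007 -0.0003] t 21.9
```

```bash
python3 -m creep '0 0 0 0 0 -0.008 1; 0 0 0 0 0 -0.025 1; 0 0 0 0 0 -0.055 1; 0 0 0 0.04 -0.02 -0.08 1; 0 0 0 0.09 -0.046 -0.08 1; 0 0 0 0.135 -0.07 -0.08 1; 0 0 0 0.18 -0.093 -0.08 1; 0 0 0 0.215 -0.111 -0.08 1; 0 0 0 0.23 -0.119 -0.08 1; 0 0 0 0.2324 -0.1201 -0.08 1; 0 0 0 0.2324 -0.1201 -0.08 1; 0 0 0 0.2324 -0.1201 -0.08 1'
python3 - <<'E'
from h import *
F={n:robot.grab_frame(n) for n in("scene","side","wrist")}
go([.6433,.0244,.0121])
for t in("pad_round","pad_square"):
    pl,n,x=PADS[t]; locate(t,pl,0,.004,x,n,F)
for t in("housing_centre",):
    pl,z0,z1,n=PARTS[t]; locate(t,pl,z0,z1,(.457,-.160),n,F)
cv2.imwrite("pics/w7.png",F["wrist"]["image"][:,:,::-1])
E
```

```text
t: 23.38
tcp_pos: [0.6421, 0.0234, 0.1246]
tool_rot: [3.105, 0.477, -0.001]
wrist_force: [-0.6, -0.3, -3.8]
width: 0.051
gripper_force: 45.0
shift [ 0.0009 -0.0004  0.1127] rz 0 | yaw now -72.5 q6 1.3 tcp [0.6426 0.0237 0.1248] tilt [-0. -0.] t 23.5
pad_round scene [642.5  24.    4.3] 0.895
pad_round side [644.2  22.   11.5] 0.908
pad_round wrist [644.   23.3   4.1] 0.711
pad_round ALL [643.7  23.4  11.2] 0.835
pad_square scene [602.9 237.7 112. ] 0.969
pad_square side [602.2 237.4  23.7] 0.975
pad_square wrist [601.9 238.3  22.5] 0.987
pad_square ALL [602.2 237.8  22.7] 0.971
housing_centre scene none
housing_centre side [ 455.7 -161.4   16.8] 0.964
housing_centre wrist none
```

View pics/w7.png

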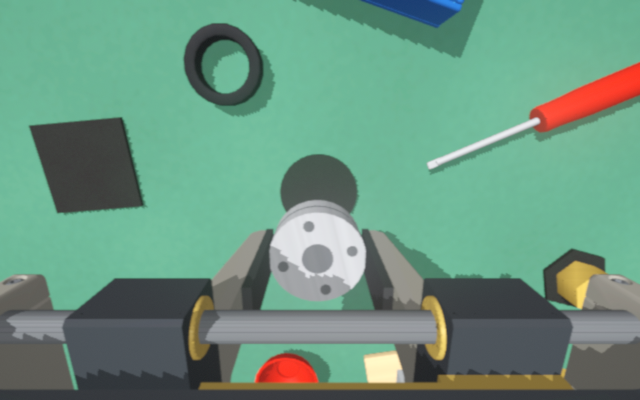

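The flange is held at (318,250) in front of the round pad at (319,188), with the way down clear. I lower it.

```bash
python3 -m creep '0 0 0 0.0006 -0.0004 0.04 1; 0 0 0 0.0006 -0.0004 0.075 1; 0 0 0 0.0006 -0.0004 0.095 1; 0 0 0 0.0006 -0.0004 0.104 1; 0 0 0 0.0006 -0.0004 0.109 1; 0 0 0 0.0006 -0.0004 0.111 1; 0 0 0 0.0006 -0.0004 0.112 1; 0 0 0 0.0006 -0.0004 0.112 1; 0 0 0 0.0006 -0.0004 0.112 1'
```

```text
t: 25.1
tcp_pos: [0.6436, 0.0249, 0.0129]
tool_rot: [3.105, 0.479, 0.001]
wrist_force: [-0.1, 0.2, -3.3]
width: 0.0509
gripper_force: 45.0
```

```bash
python3 -m creep '0 0 0 0 0.0005 0.0008 1; 0 0 0 0 0.0005 0.0013 1; 0 0 0 0 0.0005 0.0018 1; 0 0 0 0 0.0005 0.0022 1; 0 0 0 0 0.0005 0.0022 1'
```

```text
t: 25.72
tcp_pos: [0.6436, 0.0244, 0.0111]
tool_rot: [3.105, 0.479, 0.0]
wrist_force: [-2.7, 0.1, 5.7]
width: 0.051
gripper_force: 45.0
```

Contact (−3.3 to +5.7 N). I release, rise and check.

```bash
python3 -m creep '0 0 0 0 0 0 0.1; 0 0 0 0 0 0 0.1; 0 0 0 0 0 0 0.1; 0 0 0 0 0 0 0.1; 0 0 0 0 0 -0.015 0; 0 0 0 0 0 -0.05 0; 0 0 0 0 0 -0.1 0; 0 0 0 0 0 -0.16 0; 0 0 0 0 0 -0.21 0; 0 0 0 0 0 -0.21 0;0 0 0 0 0 -0.21 0'
python3 - <<'E'
from h import *
F={n:robot.grab_frame(n) for n in("scene","side","wrist")}
go([.457,-.160,.22])
t="flange_centre";pl,z0,z1,n=PARTS[t]; locate(t,pl,.004,.028,(.6434,.0242),n,F)
E
```

```text
t: 27.1
tcp_pos: [0.6431, 0.0244, 0.2205]
tool_rot: [3.105, 0.479, 0.0]
wrist_force: [0.3, 0.2, -0.6]
width: 0.0916
gripper_force: 0.0
shift [-0.2325  0.12   -0.0007] rz 0 | yaw now -72.5 q6 1.3 tcp [0.6425 0.0244 0.2188] tilt [-0.0028 -0.0001] t 27.2
flange_centre scene [643.5  26.3 -15.5] 0.956
flange_centre side [642.9  23.3  13.4] 0.968
flange_centre wrist [6.434e+02 2.530e+01 3.000e-01] 0.982
flange_centre ALL [643.2  25.    2.4] 0.949
```

```bash
python3 -m creep '0 0 0 -0.05 0.026 0 0; 0 0 0 -0.1 0.052 0 0; 0 0 0 -0.15 0.078 0 0; 0 0 0 -0.195 0.1 0 0; 0 0 0 -0.225 0.116 0 0; 0 0 0 -0.2325 0.12 0 0; 0 0 0 -0.2325 0.12 0 0; 0 0 0 -0.2325 0.12 0 0'
python3 - <<'E'
from h import *
F={n:robot.grab_frame(n) for n in("scene","side","wrist")}
cv2.imwrite("pics/w8.png",F["wrist"]["image"][60:300,160:520,::-1])
for t in("housing_centre",):
    pl,z0,z1,n=PARTS[t]; locate(t,pl,z0,z1,(.457,-.160),n,F)
go([.457,-.160,.016],17.5-90)
E
```

```text
t: 28.4
tcp_pos: [0.4588, -0.1594, 0.2203]
tool_rot: [-3.105, -0.48, -0.0]
wrist_force: [0.1, 0.5, 0.4]
width: 0.0917
gripper_force: 0.0
housing_centre scene none
housing_centre side [ 456.3 -162.1  108.5] 0.966
housing_centre wrist [ 456.7 -159.8   17.4] 0.977
housing_centre ALL [ 456.1 -160.5   17. ] 0.956
shift [-0.0013  0.      0.2043] rz 0.1 | yaw now -72.4 q6 0.93 tcp [ 0.4583 -0.1596  0.2203] tilt [-0.0001  0.0001] t 28.7
```

View pics/w8.png

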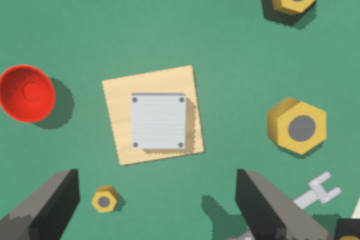

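The housing is alone on the plywood at crop (159,121), square to the fingers.

```bash
python3 -m creep '0 0 0.2 -0.0017 0 0.05 0; 0 0 0.2 -0.0017 0 0.1 0; 0 0 0.2 -0.0017 0 0.15 0; 0 0 0.2 -0.0017 0 0.185 0; 0 0 0.2 -0.0017 0 0.2 0; 0 0 0.2 -0.0017 0 0.205 0; 0 0 0.2 -0.0017 0 0.205 0; 0 0 0.2 -0.0017 0 0.205 1; 0 0 0.2 -0.0017 0 0.205 1; 0 0 0.2 -0.0017 0 0.205 1; 0 0 0.2 -0.0017 0 0.205 1; 0 0 0.2 -0.0017 0 0.205 1' 40
python3 -c "
from h import *
go([.4565,-.1602,.015],17.3-90)
go([.6022,.2378,.12],22.5-90)"
```

```text
t: 30.2
tcp_pos: [0.4566, -0.1606, 0.0158]
tool_rot: [3.105, 0.473, 0.001]
wrist_force: [-1.7, 0.0, 7.0]
width: 0.0614
gripper_force: 40.0
shift [ 0.     -0.0004  0.0008] rz 0.0 | yaw now -72.7 q6 0.93 tcp [ 0.4566 -0.1606  0.0158] tilt [ 0.0005 -0.0002] t 30.2
shift [ 0.2577 -0.3369 -0.1042] rz -5.2 | yaw now -72.7 q6 0.93 tcp [ 0.4566 -0.1606  0.0158] tilt [ 0.0005 -0.0002] t 30.2
```

```bash
python3 -m creep '0 0 0 0 0 -0.008 1; 0 0 0 0 0 -0.03 1; 0 0 0 0 0 -0.07 1; 0 0 0 0.02 -0.026 -0.104 1; 0 0 -2 0.05 -0.066 -0.104 1; 0 0 -4 0.08 -0.106 -0.104 1; 0 0 -5.2 0.11 -0.146 -0.104 1; 0 0 -5.2 0.14 -0.186 -0.104 1; 0 0 -5.2 0.17 -0.226 -0.104 1; 0 0 -5.2 0.2 -0.265 -0.104 1; 0 0 -5.2 0.23 -0.303 -0.104 1; 0 0 -5.2 0.25 -0.328 -0.104 1; 0 0 -5.2 0.2577 -0.3369 -0.104 1; 0 0 -5.2 0.2577 -0.3369 -0.104 1; 0 0 -5.2 0.2577 -0.3369 -0.104 1'
python3 - <<'E'
from h import *
F={n:robot.grab_frame(n) for n in("scene","side","wrist")}
go([.6022,.2378,.0128],22.5-90)
for t in("pad_square",):
    pl,n,x=PADS[t]; locate(t,pl,0,.004,x,n,F)
cv2.imwrite("pics/w9.png",F["wrist"]["image"][:,:,::-1])
E
```

```text
t: 32.08
tcp_pos: [0.6014, 0.2366, 0.1192]
tool_rot: [3.081, 0.613, -0.002]
wrist_force: [-1.0, -0.1, -1.9]
width: 0.0617
gripper_force: 40.0
shift [ 0.0008 -0.0008  0.1067] rz -0.0 | yaw now -67.5 q6 1.55 tcp [0.6018 0.2368 0.1195] tilt [-0.0003 -0.0002] t 32.2
pad_square scene [602.9 238.   22.8] 0.914
pad_square side [602.  236.1  21.7] 0.837
pad_square wrist none
pad_square ALL [602.5 237.7 112.2] 0.87
```

View pics/w9.png

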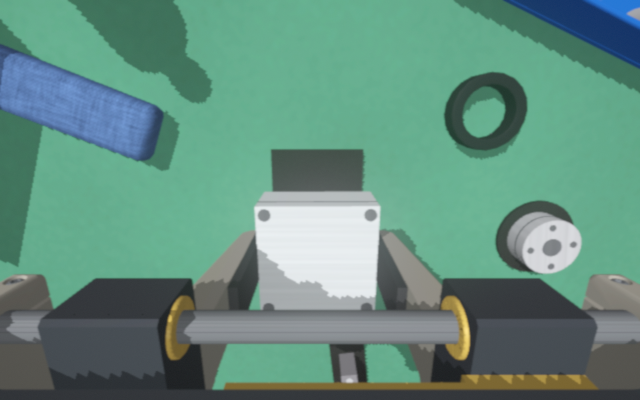

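The housing at (318,255) is parallel to the square pad at (318,170); the tape and flange are well to the right. I lower it.

```bash
python3 -m creep '0 0 0 0.0005 -0.0006 0.04 1; 0 0 0 0.0005 -0.0006 0.07 1; 0 0 0 0.0005 -0.0006 0.09 1; 0 0 0 0.0005 -0.0006 0.099 1; 0 0 0 0.0005 -0.0006 0.103 1; 0 0 0 0.0005 -0.0006 0.105 1; 0 0 0 0.0005 -0.0006 0.106 1; 0 0 0 0.0005 -0.0006 0.106 1; 0 0 0 0.0005 -0.0006 0.106 1'
```

```text
t: 33.5
tcp_pos: [0.6024, 0.2387, 0.0137]
tool_rot: [-3.081, -0.614, -0.001]
wrist_force: [-0.2, -0.5, -2.2]
width: 0.0619
gripper_force: 40.0
```

```bash
python3 -m creep '0 0 0 0 0.0007 0.0008 1; 0 0 0 0 0.0007 0.0014 1; 0 0 0 0 0.0007 0.0019 1; 0 0 0 0 0.0007 0.0023 1; 0 0 0 0 0.0007 0.0023 1'
```

```text
t: 34.12
tcp_pos: [0.6026, 0.2379, 0.0118]
tool_rot: [3.081, 0.614, 0.0]
wrist_force: [-2.5, -1.3, 5.4]
width: 0.0615
gripper_force: 40.0
```

```bash
python3 -m creep '0 0 0 0 0 0 0; 0 0 0 0 0 0 0; 0 0 0 0 0 0 0; 0 0 0 0 0 0 0; 0 0 0 0 0 -0.015 0; 0 0 0 0 0 -0.05 0; 0 0 0 0 0 -0.1 0; 0 0 0 0 0 -0.16 0; 0 0 0 0 0 -0.21 0; 0 0 0 0 0 -0.21 0;0 0 0 0 0 -0.21 0'
python3 - <<'E'
from h import *
F={n:robot.grab_frame(n) for n in("scene","side","wrist")}
for t,x,h in(("housing_centre",(.602,.238),.034),("terminal_centre",(.434,.1305),.034),("flange_centre",(.6434,.0242),.028),("nut_centre",(.6355,-.2585),.03)):
    pl,_,_,n=PARTS[t]; locate(t,pl,.004,h,x,n,F)
cv2.imwrite("pics/s9.png",F["scene"]["image"][:,:,::-1])
E
```

```text
t: 35.5
tcp_pos: [0.6022, 0.2378, 0.2212]
tool_rot: [-3.081, -0.614, -0.0]
wrist_force: [0.4, 0.7, -0.6]
width: 0.0919
gripper_force: 0.0
housing_centre scene [602.6 238.4  24.3] 0.964
housing_centre side [601.6 237.1  22.2] 0.966
housing_centre wrist [602.2 238.3  23.9] 0.968
housing_centre ALL [602.1 237.9  23.6] 0.96
terminal_centre scene none
terminal_centre side [432.9 130.1  26.3] 0.953
terminal_centre wrist [437.1 133.3  30.3] 0.249
terminal_centre ALL [432.7 130.5  29.8] 0.588
flange_centre scene [643.6  25.5   2.6] 0.906
flange_centre side [642.7  23.7   5. ] 0.939
flange_centre wrist none
flange_centre ALL [642.4  24.3  -2.5] 0.917
nut_centre scene [ 635.8 -257.2    0.7] 0.956
nut_centre side [ 633.7 -258.1   55.9] 0.937
nut_centre wrist none
nut_centre ALL [ 6.348e+02 -2.580e+02 -5.000e-01] 0.929
```

View pics/s9.png

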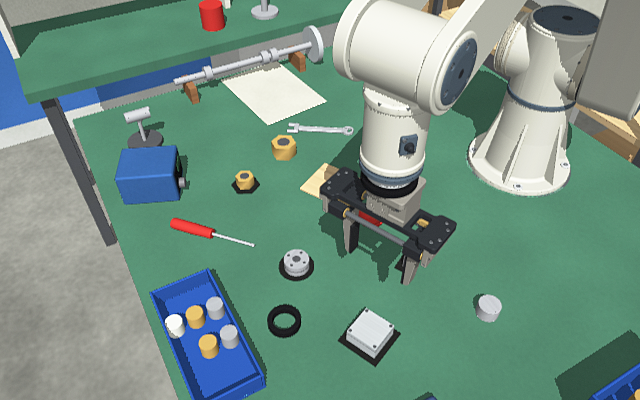

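The nut (245,180), flange (297,263) and housing (369,333) stand centred on their pads. The terminal is hidden behind the gripper in this view, but the side camera shows it in place. The bowl and tape have not moved, so I hand in.

```bash
python3 -c "
from plant import robot
print(robot.finish_job())"
```

```text
the job is handed in; nothing more can be done
None
```

I took the stack apart from the top down and set each of the four parts upright on its own pad, centred to within about 2 mm and with the terminal block and housing lined up to about 1°; the bowl and tape were left alone, and the job was handed in at about 36 s.

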